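Add the brass slotted disc to the load stand

ROBOT

A 6-joint arm with a two-finger parallel gripper is mounted at the origin on the work surface. World frame = base frame: x ahead of the robot, y to its left, z up, the work surface at z = 0. Lengths are in m, angles in rad, forces in N, time in s.
With the tool pointing down it reaches from about 0.375 to 0.975 m from the base axis. Payload 3.8 kg.
Tool frame: the origin (TCP) lies midway between the tips of the shut fingers; the grasp point (between the pads) lies 19 mm behind it; x points along the fingers, y is the direction in which the jaws open and shut, and the axes are right-handed (so a half turn about x gives the same grasp; the last joint's range is limited). The gripper opens to 88 mm and grips with 3 to 60 N. Pads are 18 mm wide; open, the fingers measure 123 mm over their backs; the gripper's body (75 mm by 187 mm) begins 45 mm behind the grasp point.
Start: joints at [1.286, 0.264, 1.604, -0, 1.274, -0.037], TCP at [0.166, 0.654, 0.239] pointing down, gripper open.
Joint ranges: [-2.63, 2.63], [-0.94, 2.18], [0.31, 2.57], [-1.31, 4.45], [0, 2.66], [-2.55, 2.55]. Speed limits (rad/s): [2.57, 2.57, 3.14, 3.14, 3.14, 3.14].

INTERFACE

Orientations are given as a rotation vector (axis times angle).
In Python, from cell import manip, inverse_kinematics, cams, order gives the robot as it stands. Calls block until the motion is done:
- manip.move_pose(position, orientation): joint-space move of the TCP to a pose.
- manip.move_linear(position, rate=0.15, rot=None): straight line of the TCP; rot=None keeps the orientation; rate is the mean speed in m/s.
- manip.set_joints(angles): joint-space move.
- manip.set_gripper(opening, force=None): finger opening in m; force is the grip in N (None keeps the last); returns when the fingers have stopped.
- manip.dwell(seconds).
- inverse_kinematics(position, orientation): joint angles nearest the present ones, or None.
- manip.state(): the state.
- cams.capture(name): name is "scene" or "top" or "wrist"; returns a dict with "image" (400x640x3 uint8, blue, green, red), "z_map" (400x640 float32, m along the optical axis (not along the pixel's ray), 0 where there is no reading), "intrinsics" (3x3 intrinsics, pixels), "position" and "orientation" of the camera in the world; the wrist camera has in their place "T_tool_cam" (4x4, takes a point from camera to tool coordinates, whose origin is the TCP and whose axes are the tool frame's). Camera axes: x right, y down, z forward; pixel columns grow to the right and rows downward; lengths in m; the calibration is good to about 2 mm. A picture is of the moment at which its call begins: read the wrist's pose just before it.
A pose or a line that the arm cannot do raises manip.IKError and nothing moves.
- order.close_job(): hands the job in, once; it reports no verdict.
The state is a dict: "clock": time; "joint_pos": joint angles; "joint_velocities": joint speeds; "tau": joint torques, N m; "tool_pos": TCP position; "tcp_rot": TCP orientation; "contact_force": force on the tool from outside, world axes, zero at the start; "moment": the same for the moment, N m; "gripper_width": finger opening in m.
Only numpy, scipy, OpenCV 4.12 (cv2) and the standard library are available. Lean on these libraries where they do the work, as an engineer would, in place of code of your own. Each camera call takes 0.05 s, during which the arm holds its last target.

TASK

Take the brass slotted disc from its rest, slide it sideways through the open front of the load stand onto the thin neck of the carrier stem, feeling for the stem, and lower it until it lies flat and fully home on the steel disc already there, with its slot at least a quarter turn away from the steel disc's slot. Be gentle: do not force the disc against the stem and do not push the sprung carrier down hard. Let go, and leave the beaker and bottles alone.

Things in the scene. Friction and masses are not known exactly. Their poses are not given: they have to be found in the camera images.
- disc_center (a point): Centre, half-way up, of the loose brass disc to add: 70 mm diameter, 12 mm thick, about 330 g, z up. Two rim flats parallel to the slot, 66 mm apart (at local y +33 and -33 mm), suit the fingers. Keyhole cut: central bore 13 mm across, and a slot 8 mm wide from the bore to the rim along local +x. Over the last 10 mm before the rim the slot flares to about 20 mm.
- disc_mouth (a point): Point in the slot mouth of the brass disc, 33 mm from its centre along its local +x, half-way up.
- rest: Fixed rest that carries the brass disc at the start: white plate 100 x 100 x 8 mm with a blue pedestal 42 mm across, its top 32 mm above the bench; origin under its centre on the bench. The brass disc lies on it with its slot pointing away from the robot, within about 35 degrees.
- lower_disc_center (a point): Centre, half-way up, of the loose dark steel disc lying on the carrier's round pan (48 mm across): 46 mm diameter, 12 mm thick, about 100 g, slot 8 mm wide along its local +x. Its bore is wide (25 mm), so the stem stands 3 to 7 mm off this point, in any direction. At the start its slot points 10 to 40 degrees anticlockwise (from above) from the stand's local +x. 51 mm above the bench at first.
- carrier (a joint): How far the carrier (pan with upright stem) has sunk on its spring (m): 0 at the top, bottom stop at 0.014; about 1 N per mm. The brass disc's weight alone sinks it about 3 mm. Sideways the stem is stiff: about 20 N per mm; the disc should never bear on it with more than some 6 N.
- stem_height (a point): Height mark only, on the stand's centre line (the stem is 5 mm off it in some direction), 81 mm above the bench: mid-height of the stem's thin neck at first. From here: neck 6 mm across from -10 to +10 mm; below it a cone to -15 and a collar 11 mm across down to the pan at -36; above it a blue cap 16 mm across, +10 to +18. The slot passes only the neck, the bore also the collar, neither the cap.
- stand: Fixed stand; origin at the base's centre, on the bench; local -x is its open front and faces the robot within about 25 degrees. Round white base 184 mm across, 26 mm high. Seven guard posts, 82 mm from the centre, at 0, 37, 74 and 111 degrees either side of local +x, with a rail on top (to 96 mm): the disc can come in only along local +x, within about 25 degrees. Behind them a box 45 mm high.
- beaker: Bystander: glass beaker, 68 mm across, 90 mm high; origin at the centre of its underside. Leave it alone.
- reagent_bottle: Bystander: small white bottle with blue cap, 38 mm across, 75 mm high; origin at the centre of its underside. Leave it alone.
- amber_vial: Bystander: amber vial with blue cap, 32 mm across, 55 mm high; origin at the centre of its underside. Leave it alone.
Not all that is in view belongs to the job. Of the things that look like the part that bears disc_center, the larger one is meant. Of the things that look like the part that bears lower_disc_center, the larger one is meant.

How it is judged:
On the way:
1. the brass disc is slid onto the stem: its bore is round the neck (horizontal distance between disc_center and lower_disc_center below 0.012 m and z of disc_center in the frame of lower_disc_center between 0.0085 and 0.035 m), for 0.1 s.
At the end, for the whole second after the job is handed in: The brass disc lies flat (within 3.5 degrees) on the steel disc with the stem's collar in its bore: centre 12 mm (within 2.5 mm) above the steel disc's centre and within 10 mm of it sideways; the steel disc lies flat on the pan; the slots at least 75 degrees apart; at rest and released (horizontal distance between disc_center and lower_disc_center below 0.01 m and z of disc_center in the frame of lower_disc_center between 0.0095 and 0.0145 m and angle between each of disc_center, lower_disc_center's own z axis and vertical below 0.06 rad and horizontal distance between lower_disc_center and stand below 0.018 m and (angle between the x axis of disc_center and the x axis of lower_disc_center, either way round above 1.309 rad or x of disc_mouth in the frame of lower_disc_center below 0 m) and linear speed of disc below 0.02 m/s); the robot touches nothing.
It fails at once if the disc was forced against the stem: more than 8 N between brass disc and carrier (contact force between disc and carrier above 8 N).
It fails at once if the carrier or its stem was forced: more than 12 N on it (contact force between anything else and carrier above 12 N).
It fails at once if the carrier was pushed down to its bottom stop (13 mm) (value of joint carrier above 0.013 m).
It fails at once if the beaker, the white bottle or the amber vial was disturbed (20 mm) (distance of any of beaker, reagent_bottle, amber_vial from where it was at the start of the episode above 0.02 m).
It also fails if it takes over 64 s, if anything falls off the work surface, if the arm or the gripper's body presses on something with over 40 N, if the wrist force passes 120 N, or if a joint passes its speed limit or range.

## Working session

There is one attempt and no reset: what is moved stays moved. The work goes in short steps, each a Python script; the robot and the scene stay as the last script left them, time stands still between calls to the robot, and variables do not carry over. Pictures are saved under pics/ and viewed, and the job is handed in when it is done.

```bash
ls; mkdir -p pics; python3 - <<'E'
from cell import manip, cams
import cv2,numpy as np
print(manip.state())
for n in ["scene","top","wrist"]:
    c=cams.capture(n); cv2.imwrite(f"pics/{n}0.png",c["image"]); np.savez(f"{n}0.npz",**c)
    print(n,c["intrinsics"],c.get("position"),c.get("orientation"),c.get("T_tool_cam"))
E
```

```text
pics
{'clock': 0.0, 'joint_pos': array([ 1.28610858e+00,  2.64741565e-01,  1.60536012e+00, -4.06509275e-05,
        1.27368234e+00, -3.69137421e-02]), 'joint_velocities': array([ 9.83884958e-04,  1.11414900e-03, -7.80238171e-05, -7.32184558e-04,
        1.00200365e-05,  3.15671947e-04]), 'tau': array([-1.68195984e-04, -5.02112997e+01, -3.56884539e+01,  7.27380300e-02,
        2.90627440e-02, -1.45478953e-04]), 'tool_pos': array([0.16536786, 0.65370622, 0.2374033 ]), 'tcp_rot': array([ 0.1928028 ,  1.56234303, -0.19621766]), 'contact_force': array([-0.32257468,  0.53095024, -0.09840478]), 'moment': array([ 0.0391777 ,  0.02515124, -0.02788768]), 'gripper_width': 0.08816117305452277}
scene [[374.48575807   0.         320.93069223]
 [  0.         374.48575807 202.80040203]
 [  0.           0.           1.        ]] [ 0.97966789 -0.39863526  0.58258657] [-2.09956633 -1.08802578  0.4449293 ] None
top [[409.88393939   0.         315.60100413]
 [  0.         409.88393939 201.06819633]
 [  0.           0.           1.        ]] [ 0.4121815  -0.07037538  0.9175872 ] [-2.14636274  2.14796623 -0.14098701] None
wrist [[339.8328496    0.         313.31717299]
 [  0.         339.8328496  203.70823433]
 [  0.           0.           1.        ]] None None [[-8.03878088e-04 -3.21832877e-01  9.46796152e-01 -1.46160342e-01]
 [ 9.99999577e-01 -6.82781691e-04  6.16960842e-04 -2.75176576e-04]
 [ 4.47896794e-04  9.46796247e-01  3.21833290e-01 -8.35252476e-02]
 [ 0.00000000e+00  0.00000000e+00  0.00000000e+00  1.00000000e+00]]
```

View pics/scene0.png

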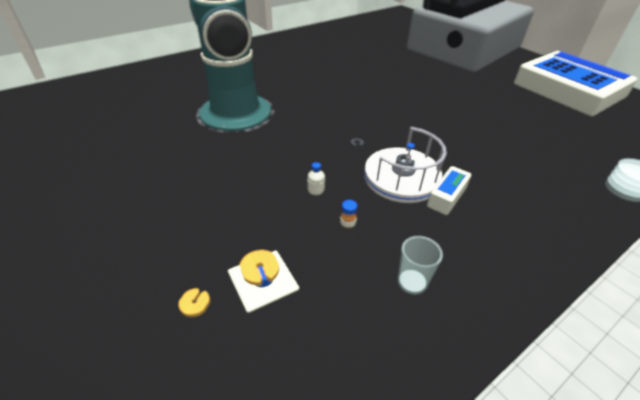

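View pics/top0.png

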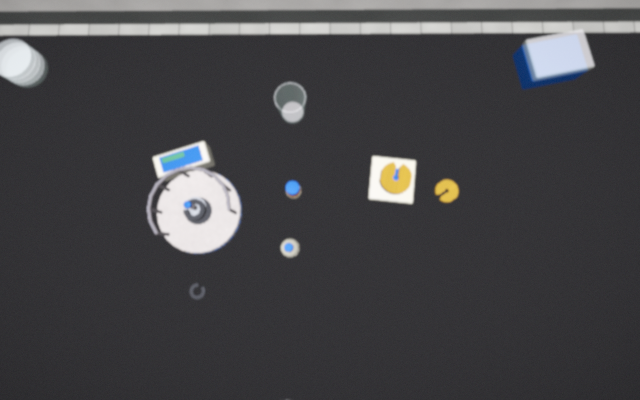

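View pics/wrist0.png

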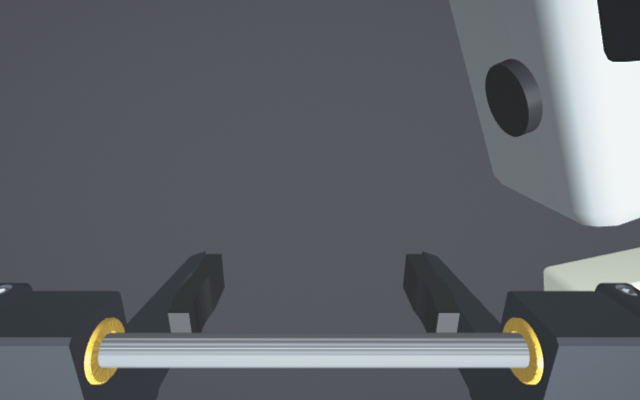

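```bash
cat > h.py <<'E'
import numpy as np, cv2
from scipy.spatial.transform import Rotation as R
def Rtool(a):
    "tool pointing down, jaw (tool y) along world angle a"
    c,s=np.cos(a),np.sin(a)
    return np.array([[0,c,s],[0,s,-c],[-1,0,0]],float)
def rv(a): return R.from_matrix(Rtool(a)).as_rotvec()
def pose(c,st=None):
    if c.get("T_tool_cam") is not None:
        T=np.eye(4);T[:3,:3]=R.from_rotvec(st["tcp_rot"]).as_matrix();T[:3,3]=st["tool_pos"]
        return T@c["T_tool_cam"]
    T=np.eye(4);T[:3,:3]=R.from_rotvec(c["orientation"]).as_matrix();T[:3,3]=c["position"];return T
def ray(c,T,u,v):
    d=T[:3,:3]@np.linalg.inv(c["intrinsics"])@np.array([u,v,1.]); return T[:3,3],d
def atz(c,T,u,v,z):
    o,d=ray(c,T,u,v); return o+d*(z-o[2])/d[2]
def proj(c,T,p):
    q=T[:3,:3].T@(np.asarray(p)-T[:3,3]); k=c["intrinsics"]@q; return k[:2]/k[2]
def snap(name,tag,manip,cams):
    st=manip.state(); c=cams.capture(name); cv2.imwrite(f"pics/{tag}.png",c["image"])
    T=pose(c,st); np.savez(f"{tag}.npz",T=T,intrinsics=c["intrinsics"],image=c["image"],z_map=c["z_map"]); return c,T
E
python3 - <<'E'
from h import *
c=dict(np.load("top0.npz")); c.pop("T_tool_cam",None); T=pose(c)
for n,u,v,z in [("disc",396,178,.044),("mouthside",397,166,.032),("cap",188,204,.1),("base",198,211,.026),("beaker",290,108,.0),("amber",293,190,.03),("white",290,248,.04),("small",447,191,0.01),("restplate",392,180,.008),("box c",183,160,.045)]:
    print(n,atz(c,T,u,v,z).round(4),c["z_map"][v,u])
im=c["image"]
big=np.hstack([cv2.resize(im[150:260,130:260],None,fx=3.07,fy=3.07,interpolation=cv2.INTER_CUBIC),cv2.resize(im[140:220,350:470],None,fx=3.07,fy=4.22)]) if 0 else cv2.resize(im[145:265,130:270],None,fx=5,fy=5,interpolation=cv2.INTER_CUBIC)
cv2.imwrite("pics/topstand.png",big)
print(Rtool(0), R.from_rotvec([0.1928028,1.56234303,-0.19621766]).as_matrix().round(2))
E
```

```text
disc [ 0.5833 -0.2389  0.044 ] 0.9057075
mouthside [ 0.6126 -0.2442  0.032 ] 0.93202287
cap [0.5197 0.1921 0.1   ] 0.82661784
base [0.5139 0.1932 0.026 ] 0.8789355
beaker [ 0.7586 -0.0048  0.    ] 0.9574378
amber [ 0.5596 -0.0151  0.03  ] 0.8765439
white [ 0.4329 -0.0102  0.04  ] 0.83652365
small [ 0.5602 -0.3587  0.01  ] 0.92964965
restplate [ 0.5858 -0.2367  0.008 ] 0.8882336
box c [0.6239 0.2248 0.045 ] 0.8966366
[[ 0.  1.  0.]
 [ 0.  0. -1.]
 [-1.  0.  0.]] [[-0.    0.25  0.97]
 [-0.    0.97 -0.25]
 [-1.   -0.   -0.  ]]
```

View pics/topstand.png

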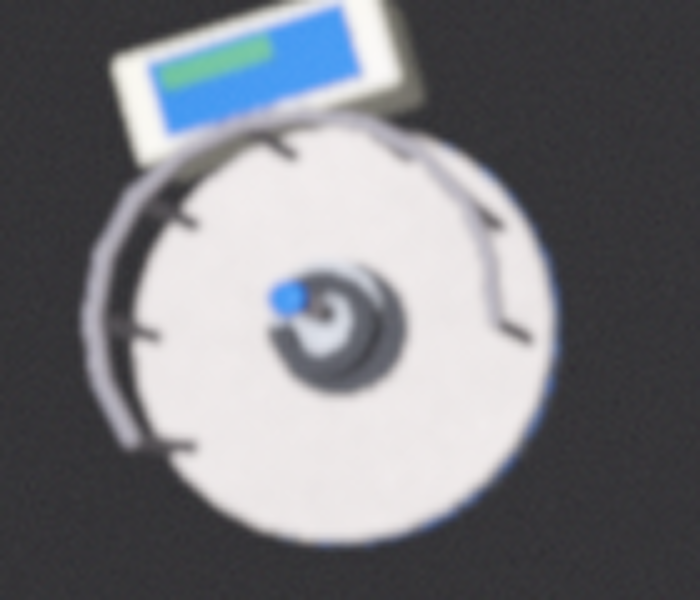

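```bash
python3 - <<'E'
from h import *
from cell import manip,cams
a=np.pi/2
manip.move_pose([0.535,-0.24,0.15],rv(a))
c,T=snap("wrist","w1",manip,cams)
print(manip.state()["clock"],manip.state()["joint_pos"].round(3),manip.state()["contact_force"])
E
```

```text
3.5917 [-0.463  0.169  1.889  0.     1.084 -2.035] [ 0.59461629 -0.02056898  0.48709971]
```

View pics/w1.png

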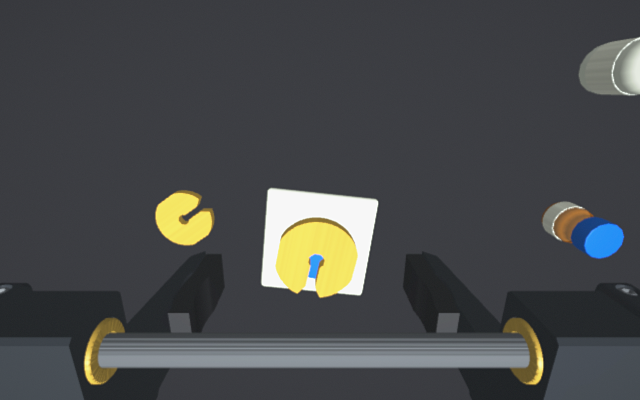

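```bash
cat > disc.py <<'E'
from h import *
from scipy.optimize import least_squares
def discfit(tag,box,z=.044,c0=None,dbg=None):
    d=np.load(tag+".npz"); c={"intrinsics":d["intrinsics"]}; T=d["T"]; im=d["image"]
    hsv=cv2.cvtColor(im,cv2.COLOR_BGR2HSV)
    u0,v0,u1,v1=box
    m=((hsv[...,0]>18)&(hsv[...,0]<32)&(hsv[...,1]>120)&(hsv[...,2]>190)).astype(np.uint8)
    mm=np.zeros_like(m); mm[v0:v1,u0:u1]=m[v0:v1,u0:u1]
    cs,_=cv2.findContours(mm,cv2.RETR_EXTERNAL,cv2.CHAIN_APPROX_NONE)
    k=max(cs,key=cv2.contourArea)[:,0,:]
    P=np.array([atz(c,T,u,v,z)[:2] for u,v in k])
    # model: render mask of disc in plane, compare to mask => refine (x,y,phi)
    vs,us=np.mgrid[v0:v1,u0:u1]
    Kinv=np.linalg.inv(c["intrinsics"])
    D=(T[:3,:3]@Kinv@np.stack([us.ravel(),vs.ravel(),np.ones(us.size)])).T
    W=T[:3,3]+D*((z-T[2,3])/D[:,2])[:,None]
    M=mm[v0:v1,u0:u1].ravel().astype(float)
    def sd(p):
        dx=W[:,:2]-p[:2]; cx,sx=np.cos(p[2]),np.sin(p[2])
        x=dx[:,0]*cx+dx[:,1]*sx; y=-dx[:,0]*sx+dx[:,1]*cx
        disc=np.maximum(np.hypot(x,y)-.035,np.abs(y)-.033)
        bore=np.hypot(x,y)-.0065
        hw=np.where(x<.025,.004,.004+(x-.025)*.6)
        slot=np.maximum(np.abs(y)-hw,-x)
        return np.maximum(disc,-np.minimum(bore,slot))
    soft=lambda p:1/(1+np.exp(np.clip(sd(p)/.0004,-50,50)))
    best=None
    ctr=P.mean(0) if c0 is None else np.array(c0)
    for ph in np.radians(np.arange(-180,180,10)):
        e=((soft([*ctr,ph])-M)**2).sum()
        if best is None or e<best[0]: best=(e,[*ctr,ph])
    from scipy.optimize import minimize
    r=minimize(lambda p:((soft([p[0]/100,p[1]/100,p[2]])-M)**2).sum(),[best[1][0]*100,best[1][1]*100,best[1][2]],method="Nelder-Mead",options=dict(initial_simplex=None,xatol=1e-4,fatol=1e-3,maxiter=600))
    p=[r.x[0]/100,r.x[1]/100,r.x[2]]
    return np.array(p),r.fun,M.sum()
E
python3 - <<'E'
from disc import *
p,e,n=discfit("w1",(250,200,390,310)); print(p,np.degrees(p[2]),e,n)
from cell import manip,cams
a=p[2]-np.pi/2
z=Rtool(a)[:,2]
tgt=np.array([p[0],p[1],0])-0.0*z
for off in (-.048,):
    q=tgt-off*0
    # disc toward image up = -z_t side of tcp
    pos=np.array([p[0],p[1],.15])+.048*z
    manip.move_pose(pos,rv(a)); c,T=snap("wrist","w2",manip,cams)
print(manip.state()["clock"],manip.state()["joint_pos"].round(3))
E
```

```text
[ 0.58730106 -0.23749875 -0.20658788] -11.83661351709432 106.76028427665152 4289.0
6.475 [-0.441  0.169  1.889 -0.     1.084  1.336]
```

View pics/w2.png

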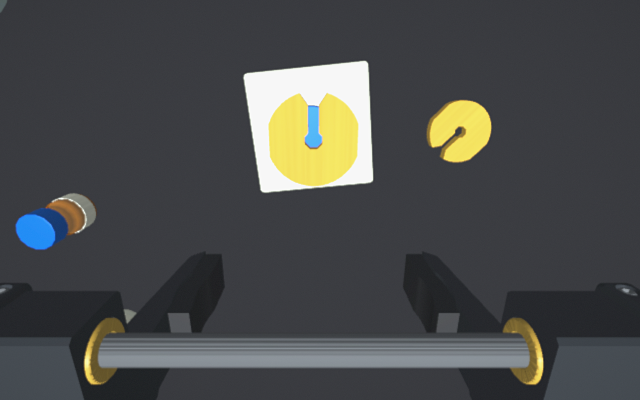

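```bash
python3 - <<'E'
from disc import *
p1,e,n=discfit("w1",(250,200,390,310))
p2,e2,n2=discfit("w2",(255,80,370,200)); print(p1,p2,np.degrees(p2[2]),e2,n2)
E
```

```text
[ 0.58730106 -0.23749875 -0.20658788] [ 0.58765867 -0.23742563 -0.20190625] -11.568376221754313 203.82866613282403 5907.0
```

```bash
python3 - <<'E'
from h import *
from cell import manip,cams
a=-0.2043-np.pi/2
manip.move_linear([.5875,-.2375,.10],rate=.15,rot=rv(a))
manip.move_linear([.5875,-.2375,.023],rate=.08)
print(manip.state()["tool_pos"],manip.state()["contact_force"])
manip.set_gripper(0.06,force=30)
s=manip.state();print(s["gripper_width"],s["contact_force"],s["tool_pos"])
manip.move_linear([.5875,-.2375,.14],rate=.12)
s=manip.state();print(s["clock"],s["gripper_width"],s["contact_force"],s["joint_pos"].round(3))
snap("wrist","w3",manip,cams)
E
```

```text
[ 0.58812417 -0.23775766  0.0236289 ] [-0.17269113 -0.29894886  0.34299983]
0.06564305193660612 [-0.16686499  0.19547844  2.37845558] [ 0.58778915 -0.23760201  0.02349203]
9.8 0.06553253612782238 [-2.11930962e-01  6.26947162e-04 -2.99590066e+00] [-0.424  0.264  1.795 -0.     1.084  1.352]
```

View pics/w3.png

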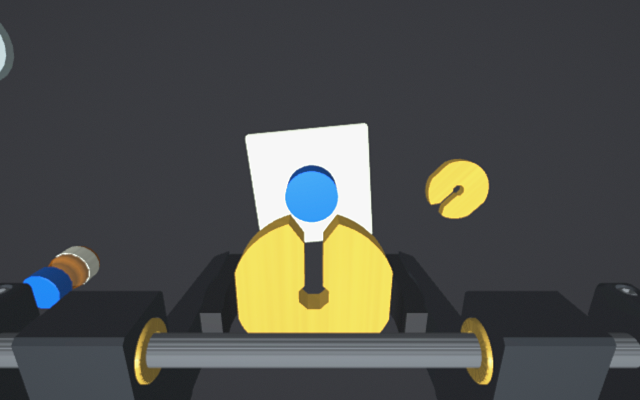

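```bash
python3 - <<'E'
from h import *
from cell import manip,cams
ph=np.radians(16); a=ph-np.pi/2; d=np.array([np.cos(ph),np.sin(ph),0])
S=np.array([.5145,.1925,0])
manip.move_linear([.5875,-.2375,.20],rate=.2)
manip.move_pose(S-.10*d+[0,0,.2],rv(a))
snap("wrist","w4",manip,cams)
s=manip.state();print(s["clock"],s["gripper_width"],s["contact_force"],s["joint_pos"].round(3))
E
```

```text
11.9583 0.06530458608420288 [ 0.37242958 -0.30445264 -1.69141858] [ 0.319 -0.143  2.107 -0.     1.177  1.612]
```

View pics/w4.png

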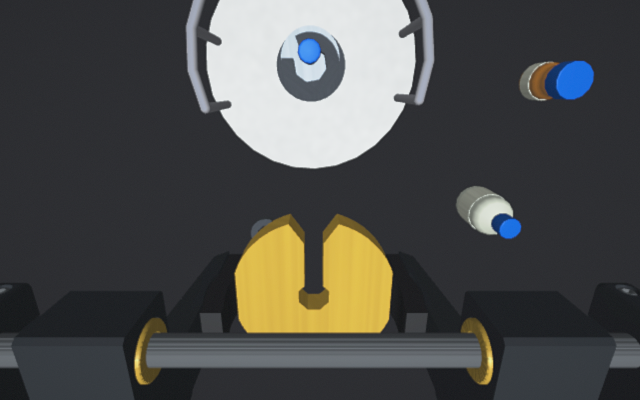

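```bash
cat > rel.py <<'E'
from disc import *
def capcenter(tag,zc=.099,box=None):
    d=np.load(tag+".npz"); c={"intrinsics":d["intrinsics"]}; T=d["T"]; im=d["image"]
    hsv=cv2.cvtColor(im,cv2.COLOR_BGR2HSV)
    m=((abs(hsv[...,0].astype(int)-107)<10)&(hsv[...,1]>140)&(hsv[...,2]>150)).astype(np.uint8)
    if box is not None:
        mm=np.zeros_like(m);u0,v0,u1,v1=box;mm[v0:v1,u0:u1]=m[v0:v1,u0:u1];m=mm
    n,l,st,ce=cv2.connectedComponentsWithStats(m)
    i=1+np.argmax(st[1:,4])
    # cap = cylinder z zc-.008..zc radius .008: fit by projecting silhouettes
    K=c["intrinsics"]
    t=np.linspace(0,2*np.pi,48)
    ring=np.stack([.008*np.cos(t),.008*np.sin(t)],1)
    def sil(p):
        P=np.vstack([np.c_[ring+p[:2],np.full(48,zz)] for zz in (zc,zc-.008)])
        q=(P-T[:3,3])@T[:3,:3]; k=q@K.T; k=(k[:,:2]/k[:,2:]).astype(np.float32)
        return cv2.convexHull(k)
    u0,v0=st[i,0]-6,max(st[i,1]-6,0);w,h=st[i,2]+12,st[i,3]+12
    M=(l==i)[v0:v0+h,u0:u0+w].astype(float)
    # full silhouette mask including dark side of cap: use centroid of bright top only
    return ce[i],st[i],M
if __name__=="__main__":
    import sys
    tag=sys.argv[1]
    d=np.load(tag+".npz"); c={"intrinsics":d["intrinsics"]}; T=d["T"]
    im=d["image"]; 
    cv2.imwrite("pics/%s_z.png"%tag,cv2.resize(im[0:180,180:440],None,fx=3,fy=3,interpolation=cv2.INTER_CUBIC))
    print(capcenter(tag,box=(270,20,350,90))[:2])
    # zoom rectified
E
python3 rel.py w4
```

```text
(array([308.83826879,  50.36218679]), array([298,  38,  23,  25, 439], dtype=int32))
```

View pics/w4_z.png

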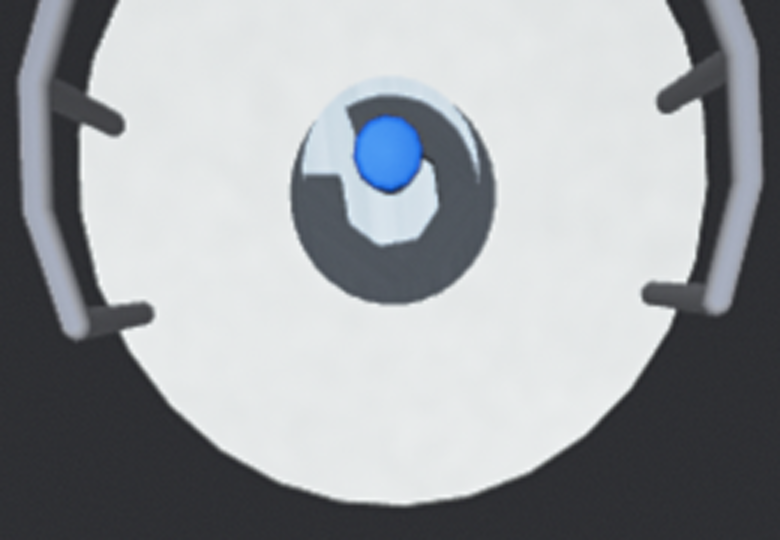

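```bash
python3 - <<'E'
from rel import *
d=np.load("w4.npz"); c={"intrinsics":d["intrinsics"]}; T=d["T"]
f=lambda u,v,z:atz(c,T,180+(u+.5)/3-.5,(v+.5)/3-.5,z)
for n,u,v,z in [("gapA",305,177,.057),("gapB",348,105,.057),("inA",340,177,.057),("inB",357,132,.057),("left",290,195,.057),("right",496,195,.057),("bot",392,304,.057),("postL",148,312,.026),("postR",650,292,.026),("postL2",118,126,.026),("postR2",665,103,.026),("railL",77,330,.094),("railR",717,305,.094)]:
    print(n,f(u,v,z).round(4))
cap=atz(c,T,308.84,50.36,.0985); print("cap",cap)
p,e,n=discfit("w4",(225,205,400,328),z=T[2,3]*0+np.load("w4.npz")["z_map"][0,0]*0+(.2+.0205)); print("disc",p,np.degrees(p[2]),e,n)
E
```

```text
gapA [0.5146 0.2176 0.057 ]
gapB [0.5342 0.2111 0.057 ]
inA [0.5172 0.2088 0.057 ]
inB [0.5287 0.2073 0.057 ]
left [0.5093 0.2203 0.057 ]
right [0.5242 0.1682 0.057 ]
bot [0.4903 0.187  0.057 ]
postL [0.4668 0.2571 0.026 ]
postR [0.5138 0.1136 0.026 ]
postL2 [0.5146 0.2755 0.026 ]
postR2 [0.563  0.1274 0.026 ]
railL [0.4651 0.2578 0.094 ]
railR [0.5124 0.1129 0.094 ]
cap [0.52252703 0.19680787 0.0985    ]
disc [0.4184554  0.16398372 0.27805681] 15.931481742022987 192.87566532596074 12112.0
```

```bash
python3 - <<'E'
from rel import *
d=np.load("w4.npz"); c={"intrinsics":d["intrinsics"]}; T=d["T"]; z=d["z_map"]
K=np.linalg.inv(c["intrinsics"])
vs,us=np.mgrid[20:110,265:360]
Z=z[20:110,265:360]
P=(K@np.stack([us.ravel(),vs.ravel(),np.ones(us.size)]))*Z.ravel()
W=(T[:3,:3]@P).T+T[:3,3]; H=W[:,2].reshape(Z.shape)*1000
print("cols",list(range(265,360,5)))
for r in range(0,90,4): print(20+r," ".join("%4d"%x for x in H[r,::5]))
cv2.imwrite("pics/zz.png",cv2.resize(d["image"][15:115,260:360],None,fx=6,fy=6,interpolation=cv2.INTER_NEAREST))
E
```

```text
cols [265, 270, 275, 280, 285, 290, 295, 300, 305, 310, 315, 320, 325, 330, 335, 340, 345, 350, 355]
20   26   25   27   26   26   26   27   26   26   25   26   26   26   26   25   25   26   26   26
24   26   26   26   27   26   25   24   26   26   25   26   25   25   26   26   26   25   28   26
28   26   25   25   26   26   26   24   44   45   44   47   45   25   27   26   26   26   27   25
32   25   25   27   25   24   27   45   44   57   56   57   45   44   26   26   26   25   26   25
36   26   26   26   24   27   43   59   55   58   57   57   57   56   45   26   25   25   26  346
40   27   27   26   24   46   45   45   56   99   99   97   56   56   57   28   25   26   26   24
44   25   27   27   26   45   45   44  346  100   99   98   57   57   57   45   25   26   26   25
48   26   26   26   28   45   45   45   97   99   99  100   98   57   57   57   27   26   25   26
52   25   26   26   27   46   45   44   97   99   98  100   97   55   57   56   27   25   26   26
56   26   25   26   27   44   46   46   99   99   98   99   45   57   56   57   27   24   25   26
60   25   26   26  
[... 557 characters left out ...]
5   25   25
84   25   25   26   24   27   57   56   57   57   55   58   57   56   57   26   26   25   26   25
88   26   26   25   24   27   28   56   56   58   56   57   57   56   27   27   25   26   26   26
92   24   26   26   26   26   27   27   56   57   56   58   28   28   28   25   26   25   25   26
96   26   26   27   25   26   25   26   26   27   27   28   27   27   24   25   25   25   27   26
100   26   26   25   26   25   25   26   27   27   27   29   25   26   25   27   26   25   25   25
104   25   27   27   25   25   25   25   27   26   26   26   26   26   26   25   27   26   27   25
108   26   25   27   25   24   26   26   27   27   25   27   25   26   25   25   26   24   26   27
```

View pics/zz.png

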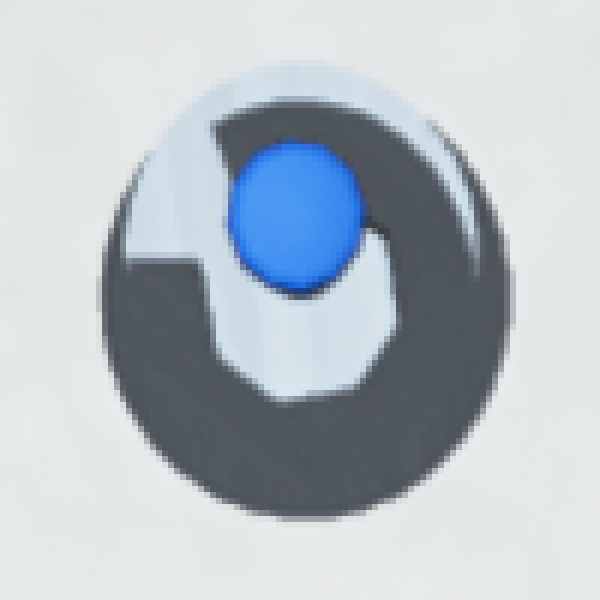

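```bash
cat > steel.py <<'E'
from rel import *
from scipy.optimize import minimize
def steelfit(tag,box,z=.057,c0=(.515,.1945),excl=None):
    d=np.load(tag+".npz"); K=d["intrinsics"]; T=d["T"]; u0,v0,u1,v1=box
    vs,us=np.mgrid[v0:v1,u0:u1]; Z=d["z_map"][v0:v1,u0:u1]
    rays=np.linalg.inv(K)@np.stack([us.ravel(),vs.ravel(),np.ones(us.size)])
    D=(T[:3,:3]@rays).T
    H=T[2,3]+D[:,2]*Z.ravel()
    H=cv2.medianBlur(H.reshape(Z.shape).astype(np.float32),3).ravel()
    hs=cv2.cvtColor(d["image"],cv2.COLOR_BGR2HSV)[v0:v1,u0:u1].reshape(-1,3)
    M=((H>z-.006)&(H<z+.006)&(hs[:,2]<130)).astype(float)
    use=(H<z+.012)&~((H>z-.009)&(H<z-.004)&(hs[:,2]<130))
    W=T[:3,3]+D*((z-T[2,3])/D[:,2])[:,None]
    def soft(p):
        dx=W[:,:2]-p[:2]*.01; c,s=np.cos(p[2]),np.sin(p[2])
        x=dx[:,0]*c+dx[:,1]*s; y=-dx[:,0]*s+dx[:,1]*c
        r=np.hypot(x,y); hw=np.maximum(.004,.004+(x-(.023-p[3]*.01))*.6)
        sd=np.maximum(r-.023,-np.minimum(r-.0125,np.maximum(abs(y)-hw,-x)))
        return 1/(1+np.exp(np.clip(sd/.0004,-50,50)))
    f=lambda p:(((soft(p)-M)**2)*use).sum()
    best=None
    for a in np.radians(np.arange(-180,180,15)):
        r=minimize(f,[c0[0]*100,c0[1]*100,a,.5],method="Nelder-Mead",options=dict(maxiter=150))
        if best is None or r.fun<best.fun: best=r
    r=minimize(f,best.x,method="Nelder-Mead",options=dict(maxiter=800)); p=r.x
    return p[0]/100,p[1]/100,np.degrees(p[2]),p[3]/100,r.fun,M.sum()
if __name__=="__main__": print(steelfit("w4",(265,20,360,110)))
E
python3 steel.py
```

```text
(np.float64(0.5170638749349423), np.float64(0.1952040812080738), np.float64(70.03391162278639), np.float64(0.011863671878581372), np.float64(75.7874347461985), np.float64(1510.0))
```

```bash
python3 - <<'E'
from h import *
from cell import manip,cams
ph=np.radians(20); a=ph-np.pi/2; d=np.array([np.cos(ph),np.sin(ph),0])
S=np.array([.5225,.1968,0])
P=S-.066*d
manip.move_linear(P+[0,0,.13],rate=.15,rot=rv(a))
manip.move_linear(P+[0,0,.0665],rate=.1)
manip.dwell(.3)
snap("wrist","w5",manip,cams)
s=manip.state();print(s["clock"],s["gripper_width"],s["contact_force"],s["joint_pos"].round(3),s["tool_pos"],P)
E
```

```text
13.7917 0.06542566693249796 [ 0.47387829 -0.41155128 -2.26370564] [ 0.311  0.098  2.146 -0.     0.897  1.533] [0.46085154 0.17434224 0.06700322] [0.46048029 0.17422667 0.        ]
```

View pics/w5.png

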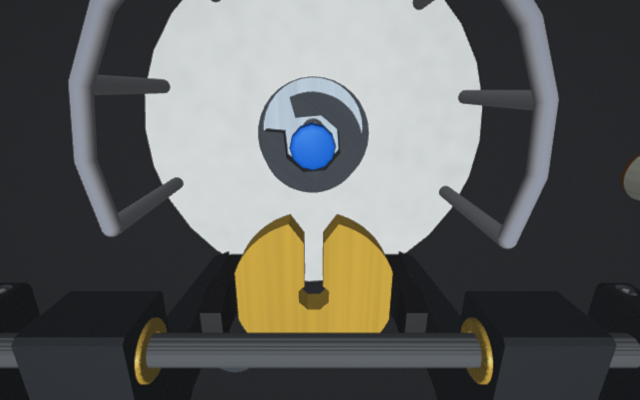

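```bash
python3 - <<'E'
from steel import *
tag="w5"
d=np.load(tag+".npz"); c={"intrinsics":d["intrinsics"]}; T=d["T"]
ce,st,_=capcenter(tag,box=(280,115,350,180)); print(ce,st)
# gold is darker: adjust
im=d["image"].copy()
import disc
np.savez("w5b.npz",T=T,intrinsics=d["intrinsics"],z_map=d["z_map"],image=np.clip(im.astype(int)*1.5,0,255).astype(np.uint8))
tz=.0670
p,e,n=discfit("w5b",(225,205,400,328),z=tz+.0205); print("disc",p,np.degrees(p[2]),e,n)
cap=atz(c,T,*ce,.0988); print("cap",cap)
for pt in [(.460851,.174342)]:
    a=np.radians(20); D=np.array([[np.cos(a),np.sin(a)],[-np.sin(a),np.cos(a)]])
    print("disc-tcp",D@(p[:2]-pt),"cap-disc",D@(cap[:2]-p[:2]))
print(steelfit(tag,(250,65,380,200)))
z=d["z_map"]; v,u=260,270
K=np.linalg.inv(d["intrinsics"])
for u,v in [(270,270),(280,250),(355,270),(360,290),(260,300),(313,145),(345,175)]:
    print(u,v,(T[:3,3]+T[:3,:3]@(K@[u,v,1])*np.median(z[v-2:v+3,u-2:u+3])).round(4))
E
```

```text
[312.03994674 146.72969374] [ 290  125   45   44 1502]
disc [0.4605934  0.17390878 0.35067848] 20.092396619319224 180.09123687713847 12335.0
cap [0.52246716 0.19682451 0.0988    ]
disc-tcp [-0.00039023 -0.00031899] cap-disc [0.06597995 0.00037167]
(np.float64(0.5174604273300275), np.float64(0.1953265259843709), np.float64(69.06273194746214), np.float64(0.01017994011302913), np.float64(242.3313204137002), np.float64(4982.0))
270 270 [0.4664 0.1953 0.0877]
280 250 [0.4766 0.1942 0.0876]
355 270 [0.4787 0.162  0.088 ]
360 290 [0.4703 0.1562 0.0876]
260 300 [0.451  0.1949 0.0877]
313 145 [0.5232 0.1967 0.0993]
345 175 [0.5089 0.1755 0.0571]
```

```bash
cat > f.py <<'E'
from h import *
from cell import manip,cams
def favg(n=4,dt=.02):
    F=[]
    for _ in range(n):
        manip.dwell(dt); F.append(manip.state()["contact_force"])
    return np.mean(F,0),np.std(F,0)
E
python3 - <<'E'
from f import *
for i in range(6):
    manip.dwell(.02); s=manip.state(); print(s["clock"],s["tool_pos"].round(5),s["contact_force"].round(2))
ph=np.radians(20); d=np.array([np.cos(ph),np.sin(ph),0]); l=np.array([-d[1],d[0],0])
C=np.array([.46048,.17423,.0665])
Q=C+.024*d+.00035*l; Q[2]=.0660
manip.move_linear(Q,rate=.06)
print(manip.state()["clock"],favg())
t=manip.state()["clock"]; manip.move_linear(Q+.001*d,rate=.03); print(manip.state()["clock"]-t)
E
```

```text
13.8083 [0.46081 0.17433 0.06694] [-0.01 -0.09 -2.74]
13.825 [0.46074 0.17431 0.06687] [ 0.04 -0.57 -3.06]
13.8417 [0.46072 0.17432 0.06683] [-0.2   0.74 -2.54]
13.8583 [0.46067 0.17428 0.0668 ] [ 0.5  -0.46 -1.28]
13.875 [0.46065 0.17427 0.06676] [ 0.45 -0.34 -2.7 ]
13.8917 [0.46062 0.17425 0.06673] [-0.21  0.15 -2.75]
14.4417 (array([ 0.34013989,  0.39625715, -3.12421656]), array([0.4638135 , 0.4884432 , 0.37120445]))
0.25
```

```bash
python3 - <<'E'
from f import *
ph=np.radians(20); d=np.array([np.cos(ph),np.sin(ph),0]); l=np.array([-d[1],d[0],0])
C=np.array([.46048,.17423,.0660])+.00035*l
b=None
for t in np.r_[np.arange(.0275,.0500,.0025)]:
    manip.move_linear(C+t*d,rate=.025)
    F,_=favg(6,.017)
    if b is None: b=F; print("bias",b)
    r=F-b; print(round(t,4),"fwd %.2f lat %.2f z %.2f"%(r@d,r@l,r[2]))
    if np.hypot(r[0],r[1])>1.8: print("STOP");break
print(manip.state()["clock"])
snap("wrist","w6",manip,cams)
E
```

```text
bias [-0.14612226 -0.31239236 -2.84960636]
0.0275 fwd 0.00 lat 0.00 z 0.00
0.03 fwd 0.30 lat 0.17 z -0.00
0.0325 fwd 0.38 lat 0.47 z -0.05
0.035 fwd 0.80 lat 0.16 z -0.02
0.0375 fwd 0.16 lat 0.21 z 0.11
0.04 fwd 0.22 lat 0.10 z 0.15
0.0425 fwd -0.01 lat 0.49 z -0.14
0.045 fwd 0.36 lat 0.22 z 0.11
0.0475 fwd 0.27 lat 0.25 z 0.13
17.9083
```

View pics/w6.png

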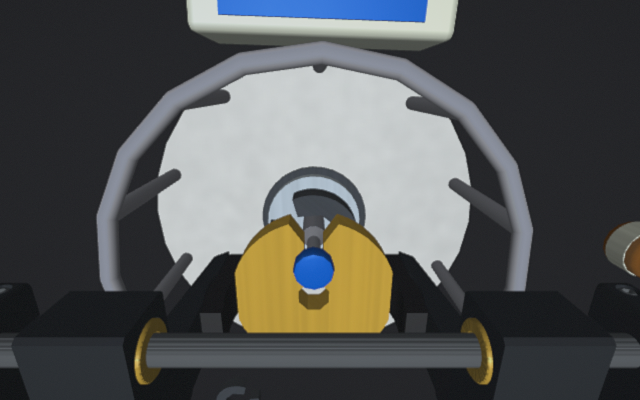

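```bash
python3 - <<'E'
from f import *
ph=np.radians(20); d=np.array([np.cos(ph),np.sin(ph),0]); l=np.array([-d[1],d[0],0])
C=np.array([.46048,.17423,.0660])+.00035*l
b=np.array([0,0,-2.85])
for t in [.05,.0525,.055,.0575,.06,.0625,.065,.066]:
    manip.move_linear(C+t*d,rate=.025)
    F,_=favg(6,.017)
    r=F-b; print(round(t,4),"fwd %.2f lat %.2f z %.2f"%(r@d,r@l,r[2]))
    if np.hypot(r[0],r[1])>1.8: print("STOP");break
s=manip.state();print(s["clock"],s["tool_pos"],s["joint_pos"].round(4))
snap("wrist","w7",manip,cams)
E
```

```text
0.05 fwd -0.20 lat -0.36 z -0.07
0.0525 fwd 0.29 lat -0.15 z 0.13
0.055 fwd 0.03 lat -0.12 z 0.10
0.0575 fwd 0.23 lat 0.43 z -0.30
0.06 fwd 0.14 lat 0.23 z 0.22
0.0625 fwd 0.11 lat -0.01 z -0.06
0.065 fwd 0.09 lat 0.05 z 0.27
0.066 fwd 0.23 lat 0.29 z 0.06
20.7583 [0.52240059 0.19711735 0.06600521] [ 0.3162  0.2153  2.0098 -0.      0.9165  1.5379]
```

View pics/w7.png

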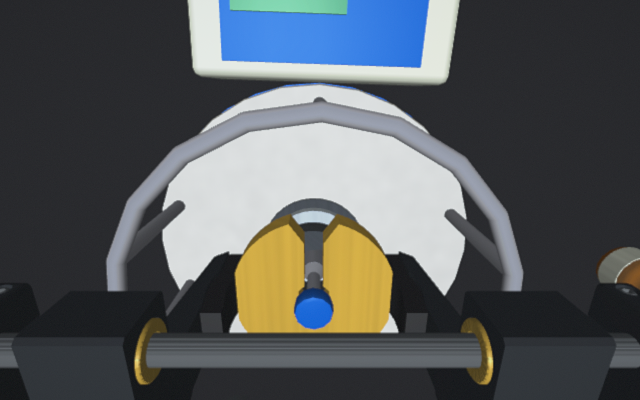

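```bash
python3 - <<'E'
from f import *
from rel import capcenter
for tag in ("w7",):
    ce,st,_=capcenter(tag,box=(280,270,350,335)); print(ce,st)
    d=np.load(tag+".npz");c={"intrinsics":d["intrinsics"]}
    cap=atz(c,d["T"],*ce,.0988); print("cap",cap, "tool", manip.state()["tool_pos"])
q=manip.state()["joint_pos"].copy(); q0=q.copy()
b=np.array([0,0,-2.85])
for k in range(1,6):
    q[5]=q0[5]-2.583*k/5
    manip.set_joints(q)
    F,_=favg(6,.017); print(k,(F-b).round(2))
    if np.hypot(*F[:2])>2.2: print("STOP");break
s=manip.state();print(s["clock"],s["tool_pos"],s["joint_pos"].round(4),s["gripper_width"])
snap("wrist","w8",manip,cams)
E
```

```text
[313.16666667 312.51103753] [295 297  37  32 906]
cap [0.52279728 0.19695566 0.0988    ] tool [0.52236003 0.1970968  0.06599316]
1 [-0.19  0.08  0.09]
2 [-0.17 -0.07 -0.09]
3 [0.08 0.69 0.14]
4 [-0.48  0.13  0.29]
5 [-0.05 -0.12  0.31]
24.1 [0.522373   0.19712478 0.06602923] [ 0.3162  0.2152  2.0098  0.      0.9165 -1.0428] 0.06577443206980359
```

View pics/w8.png

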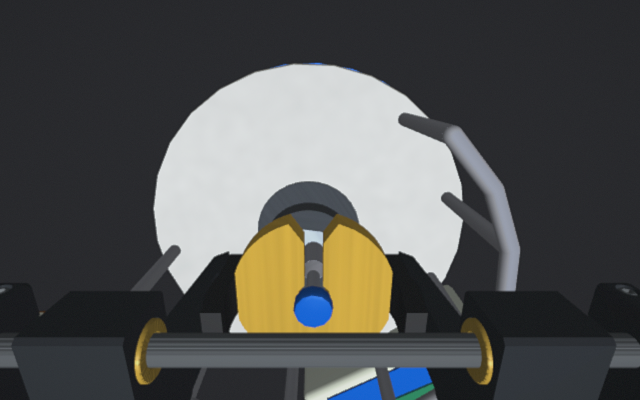

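```bash
cat > probe.py <<'E'
from f import *
from rel import capcenter
def center_cmd(): return np.array([.46048,.17423,.0660])+.00035*np.array([-np.sin(np.radians(20)),np.cos(np.radians(20)),0])+.066*np.array([np.cos(np.radians(20)),np.sin(np.radians(20)),0])
def probe(C,u,start,stop,step,thr=1.4):
    manip.move_linear(C+u*(start-.0006),rate=.03)
    b,_=favg(10,.017); hist=[]
    t=start
    while t<=stop:
        manip.move_linear(C+u*t,rate=.03)
        F,_=favg(6,.017); f=(F-b)@u; hist.append((round(t*1000,2),round(f,2)))
        if f<-thr: break
        t+=step
    manip.move_linear(C,rate=.03)
    return hist
E
python3 - <<'E'
from probe import *
C=center_cmd(); ps=np.radians(168); s=np.array([np.cos(ps),np.sin(ps),0]); l=np.array([-s[1],s[0],0])
print(probe(C,l,.0020,.0050,.00025))
print(manip.state()["clock"])
E
```

```text
[(2.0, np.float64(-0.1)), (2.25, np.float64(-0.21)), (2.5, np.float64(0.06)), (2.75, np.float64(-0.15)), (3.0, np.float64(-0.28)), (3.25, np.float64(-0.08)), (3.5, np.float64(-0.22)), (3.75, np.float64(-0.19)), (4.0, np.float64(-1.11)), (4.25, np.float64(-1.45))]
28.3583
```

```bash
python3 - <<'E'
from probe import *
C=center_cmd(); ps=np.radians(168); s=np.array([np.cos(ps),np.sin(ps),0]); l=np.array([-s[1],s[0],0])
print(probe(C,-l,.0022,.0050,.0003))
print(probe(C,s,.0022,.0050,.0003))
print(manip.state()["clock"])
E
```

```text
[(2.2, np.float64(0.19)), (2.5, np.float64(0.35)), (2.8, np.float64(0.14)), (3.1, np.float64(0.12)), (3.4, np.float64(-0.19)), (3.7, np.float64(-0.92)), (4.0, np.float64(-1.74))]
[(2.2, np.float64(0.15)), (2.5, np.float64(-0.04)), (2.8, np.float64(0.11)), (3.1, np.float64(0.03)), (3.4, np.float64(-0.11)), (3.7, np.float64(-0.26)), (4.0, np.float64(0.09)), (4.3, np.float64(-0.16)), (4.6, np.float64(-0.03)), (4.9, np.float64(-0.45))]
35.7417
```

```bash
python3 - <<'E'
from probe import *
C=center_cmd(); ps=np.radians(168); s=np.array([np.cos(ps),np.sin(ps),0]); l=np.array([-s[1],s[0],0])
C=C+.0001*l+.001*s
print(probe(C,s,.0038,.0056,.00025))
print(manip.state()["clock"])
manip.move_linear(C+.0003*s,rate=.03); manip.dwell(.2)
snap("wrist","w9",manip,cams)
print(manip.state()["tool_pos"],C+.0003*s)
E
```

```text
[(3.8, np.float64(-0.69)), (4.05, np.float64(-0.85)), (4.3, np.float64(-1.74))]
37.5417
[0.5210325  0.19731734 0.06599607] [0.52108762 0.19730469 0.066     ]
```

View pics/w9.png

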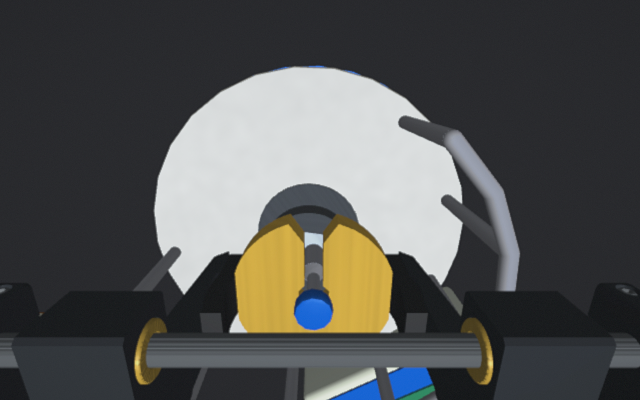

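```bash
python3 - <<'E'
from steel import *
from scipy.optimize import least_squares
def cap(tag,box,vmax):
    d=np.load(tag+".npz"); c={"intrinsics":d["intrinsics"]}; T=d["T"]
    g=d["image"][...,0].astype(float); hsv=cv2.cvtColor(d["image"],cv2.COLOR_BGR2HSV)
    m=((abs(hsv[...,0].astype(int)-107)<10)&(hsv[...,1]>140)&(hsv[...,2]>165)).astype(np.uint8)
    u0,v0,u1,v1=box; mm=np.zeros_like(m); mm[v0:v1,u0:u1]=m[v0:v1,u0:u1]
    n,l,st,ce=cv2.connectedComponentsWithStats(mm); i=1+np.argmax(st[1:,4])
    k=max(cv2.findContours((l==i).astype(np.uint8),cv2.RETR_EXTERNAL,cv2.CHAIN_APPROX_NONE)[0],key=len)[:,0]
    k=k[k[:,1]<vmax]
    P=np.array([atz(c,T,u,v,.0988)[:2] for u,v in k])
    r=least_squares(lambda p:np.hypot(P[:,0]-p[0],P[:,1]-p[1])-p[2],[*P.mean(0),.008],loss="soft_l1",f_scale=.0003)
    return r.x,T,d,st[i]
def rd(tag):
    d=np.load(tag+".npz")
    np.savez("tmpb.npz",T=d["T"],intrinsics=d["intrinsics"],z_map=d["z_map"],image=np.clip(d["image"].astype(int)*1.5,0,255).astype(np.uint8))
    return discfit("tmpb",(225,205,400,328),z=.0660+.0207)[0]
c5,T,d,st=cap("w5",(280,115,350,180),400); print("w5 cap",c5,st)
for tag in ("w7","w8","w9"):
    x,T,d,st=cap(tag,(285,285,345,340),322)
    print(tag,x,st)
    print("  in-hand cap px",)
p5=discfit("w5b",(225,205,400,328),z=.0877)[0]; T5=np.load("w5.npz")["T"]
# disc centre in camera coords (from w5 only) then mapped to other poses
q=T5[:3,:3].T@(np.array([p5[0],p5[1],.0877])-T5[:3,3])
for tag,ang in (("w7",20),("w8",168),("w9",168)):
    T=np.load(tag+".npz")["T"]; w=T[:3,3]+T[:3,:3]@q
    x,_,_,_=cap(tag,(285,285,345,340),322)
    a=np.radians(ang); D=np.array([[np.cos(a),np.sin(a)],[-np.sin(a),np.cos(a)]])
    print(tag,"disc",w,"cap-disc (s,l) mm",D@(x[:2]-w[:2])*1e3)
E
```

```text
w5 cap [0.52234909 0.19674877 0.00715843] [ 291  125   44   44 1481]
w7 [0.5226159  0.19690704 0.00704964] [295 297  37  32 893]
  in-hand cap px
w8 [0.52205628 0.19678686 0.00706657] [295 295  37  32 899]
  in-hand cap px
w9 [0.52200821 0.19676898 0.00706819] [295 298  37  32 894]
  in-hand cap px
w7 disc [0.52214077 0.19668666 0.08658203] cap-disc (s,l) mm [0.52185118 0.04458513]
w8 disc [0.52335629 0.19665251 0.08675421] cap-disc (s,l) mm [1.29953484 0.13887093]
w9 disc [0.52202382 0.19685634 0.08673394] cap-disc (s,l) mm [-0.00289139  0.08869634]
```

```bash
python3 - <<'E'
from probe import *
C=center_cmd(); ps=np.radians(168); s=np.array([np.cos(ps),np.sin(ps),0]); l=np.array([-s[1],s[0],0])
C=C+.0001*l+.00125*s
manip.move_linear(C,rate=.03); b,_=favg(8,.017); print("bias",b)
for z in np.r_[np.arange(.0645,.0495,-.0015),np.arange(.0492,.0449,-.0006)]:
    P=C.copy();P[2]=z
    manip.move_linear(P,rate=.02)
    F,_=favg(5,.017); r=F-b
    print(round(z,4),"s %.2f l %.2f z %.2f"%(r@s,r@l,r[2]))
    if np.hypot(r[0],r[1])>2.0: print("STOP lat");break
    if z>.0495 and r[2]>1.2: print("STOP z");break
    if r[2]>2.3: print("loaded");break
st=manip.state();print(st["clock"],st["tool_pos"])
snap("wrist","w10",manip,cams)
E
```

```text
bias [ 0.00681423 -0.02489306 -2.73732807]
0.0645 s 0.07 l 0.00 z 0.01
0.063 s 0.11 l -0.06 z -0.23
0.0615 s -0.05 l -0.18 z 0.40
0.06 s 0.24 l -0.17 z -0.60
0.0585 s 0.01 l 0.42 z -0.44
0.057 s 0.03 l -0.10 z 0.21
0.0555 s -0.35 l -0.32 z -0.24
0.054 s 0.21 l 0.06 z -0.21
0.0525 s -0.04 l -0.05 z 0.30
0.051 s -0.04 l 0.53 z -0.20
0.0492 s -0.08 l 0.13 z 0.06
0.0486 s 0.11 l -0.14 z -0.15
0.048 s -0.42 l -0.13 z 0.24
0.0474 s 0.14 l 0.42 z 1.32
0.0468 s 0.48 l -0.27 z 2.07
0.0462 s -0.28 l 0.24 z 2.45
loaded
43.7583 [0.52122068 0.19730297 0.04628412]
```

View pics/w10.png

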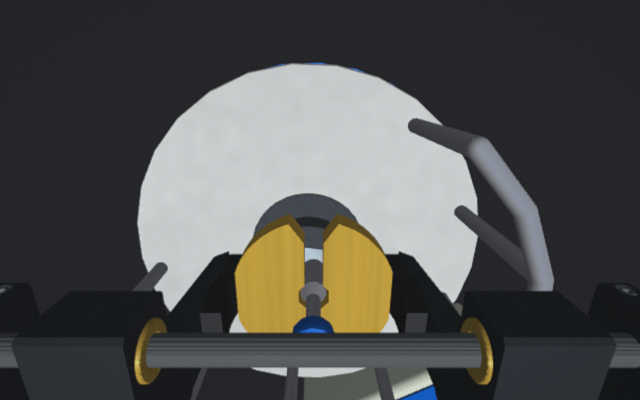

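```bash
python3 - <<'E'
from probe import *
st=manip.state()
P=np.array([0,0,0.]);C=center_cmd(); ps=np.radians(168); s=np.array([np.cos(ps),np.sin(ps),0]); l=np.array([-s[1],s[0],0])
C=C+.0001*l+.00125*s; C[2]=.0458
manip.move_linear(C,rate=.02); print(favg(5,.017)[0])
manip.set_gripper(.086)
print(manip.state()["gripper_width"],favg(5,.017)[0])
C[2]=.14; manip.move_linear(C,rate=.08); print(manip.state()["contact_force"])
z=Rtool(np.radians(78))[:,2]
manip.move_linear(C+.05*z*1+[0,0,.06],rate=.15)
manip.dwell(.2)
snap("wrist","w11",manip,cams); print(manip.state()["clock"])
E
```

```text
[-0.03896324 -0.15282582 -0.25837211]
0.08635678608626515 [-0.19903129  0.25142658  0.19737474]
[-0.34676471  0.5169037   0.55083074]
46.95
```

View pics/w11.png

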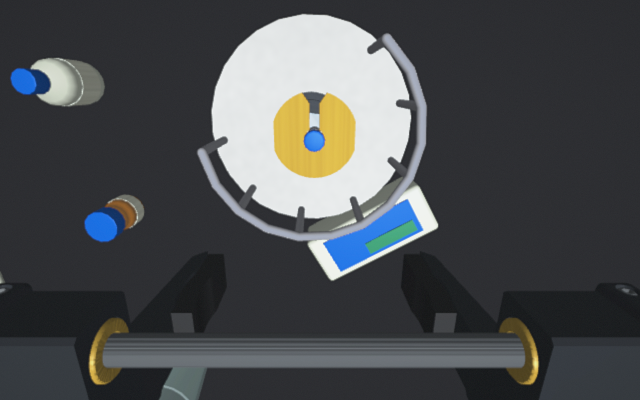

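```bash
python3 - <<'E'
from steel import *
d=np.load("w11.npz"); T=d["T"]; im=d["image"]; hsv=cv2.cvtColor(im,cv2.COLOR_BGR2HSV)
m=(hsv[...,0]>15)&(hsv[...,0]<32)&(hsv[...,1]>110); m[:,:270]=0;m[:,360:]=0;m[:85]=0;m[185:]=0
m=cv2.erode(m.astype(np.uint8),np.ones((5,5)))>0
v,u=np.nonzero(m); Z=d["z_map"][m]
W=((T[:3,:3]@np.linalg.inv(d["intrinsics"])@np.stack([u,v,np.ones(len(u))])).T)*Z[:,None]+T[:3,3]
ok=(Z>0)&(abs(W[:,2]-np.median(W[:,2]))<.004); W=W[ok]
A=np.c_[W[:,:2]-W[:,:2].mean(0),np.ones(len(W))]; x=np.linalg.lstsq(A,W[:,2],rcond=None)[0]
print("top z",x[2],"tilt deg",np.degrees(np.hypot(x[0],x[1])),len(W))
np.savez("tmpb.npz",T=T,intrinsics=d["intrinsics"],z_map=d["z_map"],image=np.clip(im.astype(int)*1.4,0,255).astype(np.uint8))
p,e,n=discfit("tmpb",(265,85,365,185),z=x[2]); print(p,np.degrees(p[2]),e,n)
c={"intrinsics":d["intrinsics"]}; ce,st,_=capcenter("w11",box=(295,120,335,160)); print("cap",atz(c,T,*ce,.0955))
E
```

```text
top z 0.06666639601696078 tilt deg 0.03253563004962904 3876
[0.52250984 0.19692348 2.93093017] 167.9299290296515 363.7775967528461 4725.0
cap [0.52214648 0.1968494  0.0955    ]
```

```bash
python3 - <<'E'
from cell import manip,order
print(order.close_job()); print(manip.state()["clock"])
E
```

```text
the job is handed in; nothing more can be done
None
the job is handed in; nothing more can be done
```

The brass disc now lies flat on the steel disc with the stem's collar in its bore. The gripper is clear, and I handed the job in at about 47 s. The close call gave no verdict.

**What I did:** I picked up the disc by its flats and slid it through the open front onto the neck. There I turned it about 148° on the stem. I found the stem's centre by touching the bore wall on three sides, with the averaged side force peaking at about 1.7 N. Then I lowered the disc until the carrier took its weight.

**Last checks:**

| Check | Measured |
|---|---|
| Brass disc tilt | about 0.03° |
| Height of its top face | 66.7 mm, matching a sag of about 3 mm |
| Centre offset from the stem | about 0.4 mm |
| Centre offset from the steel disc | about 5 mm |
| Brass slot direction (world) | 168° |
| Steel slot direction (world) | about 69° |
| Angle between slots | about 99° |

- **Bystanders:** I never went near the beaker or bottles. The two bottles are standing in the last picture, but I did not measure their positions again.
- **Steel slot:** I measured it about 51° anticlockwise from the stand's axis, while the brief says 10 to 40°. I couldn't explain the difference. If the true value is 40°, the slots are about 110° apart, which still passes. I measured it before the brass disc was lowered and could not re-measure it afterwards, because the brass disc covers it.
- **Stem centre:** an early camera estimate of the needed shift after the turn differed from the touch result by about 1 mm. A fresh picture agreed with the touch result to about 0.1 mm, so I used the touch result.

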